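Press the bucket tappets home in order

ROBOT

A 7-joint arm with a two-finger parallel gripper is mounted at the origin on the work surface. World frame = base frame: x ahead of the robot, y to its left, z up, the work surface at z = 0. Lengths are in m, angles in rad, forces in N, time in s.
With the tool pointing down it reaches from about 0.4 to 0.875 m from the base axis. Payload 6.5 kg.
Tool frame: the origin (TCP) lies midway between the tips of the shut fingers; the grasp point (between the pads) lies 19 mm behind it; z points along the fingers, x is the direction in which the jaws open and shut, and the axes are right-handed (so a half turn about z gives the same grasp; the last joint's range is limited). The gripper opens to 88 mm and grips with 3 to 60 N. Pads are 18 mm wide; open, the fingers measure 123 mm over their backs; the gripper's body (75 mm by 187 mm) begins 45 mm behind the grasp point.
Start: joints at [1.257, 0.536, -0.004, 1.538, 0.003, 1.067, -0.071], TCP at [0.159, -0.63, 0.239] pointing down, gripper open.
Joint ranges: [-2.7, 2.7], [-0.37, 2.16], [-1.27, 1.26], [0.24, 2.4], [-1.31, 4.45], [0.19, 1.91], [-2.76, 2.76]. Speed limits (rad/s): [2.39, 2.39, 3.14, 3.14, 3.14, 3.14, 3.14].

INTERFACE

Orientations are given as [roll, pitch, yaw] about the fixed x, y, z axes, in that order (R = Rz(yaw) Ry(pitch) Rx(roll)).
In Python, from cell import robot, optics gives the robot as it stands. The module is installed in compiled form; this text tells all that it offers.
- The arm moves only by the tool carry_out, never from a script. Its argument "deltas" is one flat list of numbers, 7 for each row, row after row: the opening in per cent of the stroke, from 0 (shut) to 100 (fully open), then the shift along the tool's x, y, z in cm, then the turn, a rotation vector about the tool's x, y, z in degrees. A call has 1 to 5 rows; each row is the pose to reach, as a shift and turn from the pose commanded when the call began, along the tool's axes at that moment; what a row does not reach only later rows make up. A row lasts 1/12 s, in which the tool goes at most 41.7 mm and 7.16 degrees, less where a joint would pass 70% of its speed; a pose out of reach is approached as far as the arm can. A call with a gripper value outside its range is refused whole. The fingers move at their own pace and stop on an object; "squeeze" is the grip in N (left out, the last holds). Time passes only in rows, so rows that repeat a pose let the fingers close. It gives the time, the measured TCP pose, the force and the opening at its end, in the units of the state.
- robot.sense(): the state, without advancing time (a new reading comes with each control period).
- optics.camera(name): name is "side" or "top"; returns (picture, depth): 384x512x3 uint8, red, green, blue; 384x512 float32, m along the optical axis (not along the pixel's ray), 0 where there is no reading.
- optics.calibration(name): a dict with "K" (3x3 intrinsics, pixels), "k1" (the pictures are not rectified: a ray, as slopes to the right and down, at radius r is drawn at 1 + k1 r^2 times it, then the intrinsics apply), "xyz" and "orientation" of the camera in the world. Camera axes: x right, y down, z forward; pixel columns grow to the right and rows downward; lengths in m; the calibration is good to about 2 mm. A picture is of the moment at which its call begins. calibration takes no time and is no camera call.
- robot.hand_in(): hands the job in, once; it reports no verdict.
The state is a dict: "t": time; "joint_pos": joint angles; "dq": joint speeds; "joint_torque": joint torques, N m; "eef_pos": TCP position; "orientation": TCP orientation; "force": force on the tool from outside, world axes, zero at the start; "wrist_torque": the same for the moment, N m; "grip_width": finger opening in m.
Only numpy, scipy, OpenCV 4.12 (cv2) and the standard library are available. Lean on these libraries where they do the work, as an engineer would, in place of code of your own. Each camera call takes 0.05 s, during which the arm holds its last target.

TASK

Push the four bucket tappets of the cylinder head fully down in their bores with your closed fingertips, one at a time, and leave them down. Start with the cylinder beside the upright coolant neck: at each cylinder push the wide inlet tappet first, then the slim exhaust tappet. Nothing is to be picked up, everything else stays where it is, and finish with the hand clear.

Things in the scene. Friction and masses are not known exactly. Their poses are not given: they have to be found in the camera images.
- head: black cast two-cylinder head, 150 (x) by 420 mm (y), fixed, on battens reaching x = +-95 mm. Origin: centre of its footprint on the bench; y along the row, z up. Deck 115 mm above the bench, with a 6 mm high metal pad, 70 x 130 mm, at y = +83 (left cylinder) and -83 mm (right). Tappets at x = 0, y = +112, +54 (left), -54, -112 mm (right); which of a pair is wide varies
- neck: coolant neck: upright round aluminium pipe stub 35 mm across with a 48 mm flange, 34 mm high, fixed on the deck at one end of the row (y = +182 or -182 mm of the head, varies). Origin at the centre of its underside, 115 mm above the bench
- blank: blanking cap: flat aluminium disc 48 mm across, 8 mm thick, with two small bolt heads 4 mm high, fixed on the deck at the end opposite to the neck. Origin at the centre of its underside
- wide_l_top (a point): centre of the flat top of the left (+y of the head) cylinder's wide inlet tappet, 36 mm across, a plain steel cylinder standing upright in its bore; moves with it; 139 mm above the bench at joint value 0, 127 mm (4 mm proud of its dark collar) when fully home
- wide_l (a joint): how far this tappet has been pushed down: 0 up, 0.012 m fully home against its stop; starts between 0 and 0.003. It slides straight down against about 5 N of friction (more when pushed faster: 15 N per m/s), has no spring and stays where it is left
- slim_l_top (a point): centre of the flat top of the left (+y of the head) cylinder's slim exhaust tappet, 25 mm across, a plain steel cylinder standing upright in its bore; moves with it; 139 mm above the bench at joint value 0, 127 mm (4 mm proud of its dark collar) when fully home
- slim_l (a joint): how far this tappet has been pushed down: 0 up, 0.012 m fully home against its stop; starts between 0 and 0.003. It slides straight down against about 5 N of friction (more when pushed faster: 15 N per m/s), has no spring and stays where it is left
- wide_r_top (a point): centre of the flat top of the right (-y of the head) cylinder's wide inlet tappet, 36 mm across, a plain steel cylinder standing upright in its bore; moves with it; 139 mm above the bench at joint value 0, 127 mm (4 mm proud of its dark collar) when fully home
- wide_r (a joint): how far this tappet has been pushed down: 0 up, 0.012 m fully home against its stop; starts between 0 and 0.003. It slides straight down against about 5 N of friction (more when pushed faster: 15 N per m/s), has no spring and stays where it is left
- slim_r_top (a point): centre of the flat top of the right (-y of the head) cylinder's slim exhaust tappet, 25 mm across, a plain steel cylinder standing upright in its bore; moves with it; 139 mm above the bench at joint value 0, 127 mm (4 mm proud of its dark collar) when fully home
- slim_r (a joint): how far this tappet has been pushed down: 0 up, 0.012 m fully home against its stop; starts between 0 and 0.003. It slides straight down against about 5 N of friction (more when pushed faster: 15 N per m/s), has no spring and stays where it is left
- nut: loose round steel spacer nut, 24 mm across, 12 mm high, lying on the head's deck between the cylinders, near one long edge; origin at the centre of its underside; not part of the job
- socket: loose steel spark-plug socket standing on the bench, a cylinder 24 mm across and 65 mm high; origin at the centre of its underside; not part of the job
- tape: loose yellow tape measure standing on the bench, 70 x 38 x 62 mm high; origin at the centre of its underside; not part of the job
- can: loose blue spray can standing on the bench, 60 mm across, 170 mm high, with a narrower red cap; origin at the centre of its underside; not part of the job

How it is judged:
On the way, in this order (a step that is already met when the one before it is completed fails the run):
1. first: the wide tappet of the cylinder beside the coolant neck is home, the other three still up (((y of neck in the frame of head above 0 m and value of joint wide_l above 0.01 m and value of joint each of slim_l, wide_r, slim_r below 0.007 m) or (y of neck in the frame of head below 0 m and value of joint wide_r above 0.01 m and value of joint each of slim_r, wide_l, slim_l below 0.007 m))), for 0.1 s.
2. second: the slim tappet of that cylinder is home too, the other cylinder's two still up (((y of neck in the frame of head above 0 m and value of joint each of wide_l, slim_l above 0.01 m and value of joint each of wide_r, slim_r below 0.007 m) or (y of neck in the frame of head below 0 m and value of joint each of wide_r, slim_r above 0.01 m and value of joint each of wide_l, slim_l below 0.007 m))), for 0.1 s.
3. third: the wide tappet of the other cylinder is home too, its slim one still up (((y of neck in the frame of head above 0 m and value of joint each of wide_l, slim_l, wide_r above 0.01 m and value of joint slim_r below 0.007 m) or (y of neck in the frame of head below 0 m and value of joint each of wide_r, slim_r, wide_l above 0.01 m and value of joint slim_l below 0.007 m))), for 0.1 s.
4. fourth: the slim tappet of the other cylinder is home, all four down (((y of neck in the frame of head above 0 m and value of joint each of wide_l, slim_l, wide_r, slim_r above 0.01 m) or (y of neck in the frame of head below 0 m and value of joint each of wide_r, slim_r, wide_l, slim_l above 0.01 m))), for 0.1 s.
At the end, for the whole second after the job is handed in: all four tappets are down by more than 10 of their 12 mm, pressed one at a time in the stated order (those whose turn had not come were still down by less than 7 mm), and the nut, socket, tape measure and can stand at rest within 30 mm of where they began, upright (value of joint each of wide_l, slim_l, wide_r, slim_r above 0.01 m and distance of each of nut, socket, tape, can from where it was at the start of the episode below 0.03 m and linear speed of each of nut, socket, tape, can below 0.02 m/s and angle between each of nut, socket, tape, can's own z axis and vertical below 0.3 rad); the robot touches nothing.
It fails at once if the nut is lifted, knocked over or pushed away (more than 30 mm) (distance of nut from where it was at the start of the episode above 0.03 m or angle between nut's own z axis and vertical above 0.5 rad).
It fails at once if the socket is lifted, knocked over or pushed away (more than 30 mm) (distance of socket from where it was at the start of the episode above 0.03 m or angle between socket's own z axis and vertical above 0.5 rad).
It fails at once if the tape is lifted, knocked over or pushed away (more than 30 mm) (distance of tape from where it was at the start of the episode above 0.03 m or angle between tape's own z axis and vertical above 0.5 rad).
It fails at once if the can is lifted, knocked over or pushed away (more than 30 mm) (distance of can from where it was at the start of the episode above 0.03 m or angle between can's own z axis and vertical above 0.5 rad).
It also fails if it takes over 48 s, if anything falls off the work surface, if the arm or the gripper's body presses on something with over 40 N, if the wrist force passes 120 N, or if a joint passes its speed limit or range.

## Working session

There is one attempt and no reset: what is moved stays moved. The work goes in short steps, Python scripts to look and compute and a tool call to move; the robot and the scene stay as the last step left them, time stands still between calls to the robot, and variables do not carry over. Pictures are saved under pics/ and viewed, and the job is handed in when it is done.

Besides the shell and the picture viewer there is one more tool, called after "Request:" as name(argument=value, ...) on one line, values as JSON. carry_out: Moves the arm, as the interface text tells. Its arguments: {"type":"object","properties":{"deltas":{"type":"array","items":{"type":"number"}},"squeeze":{"type":"number"}},"required":["deltas"]}

```bash
mkdir -p pics
python3 - <<'E'
from cell import robot, optics
import cv2,numpy as np
s=robot.sense();print(s['t'],s['eef_pos'],s['orientation'],s['force'],s['grip_width'])
for n in ['side','top']:
    p,d=optics.camera(n);c=optics.calibration(n);print(n,c)
    cv2.imwrite(f'pics/{n}0.png',p[:,:,::-1]);np.savez(f'{n}0.npz',p=p,d=d)
E
```

```text
0.0 [ 0.15922055 -0.62955295  0.23782914] [ 3.14144617e+00  1.76840800e-03 -1.32295590e+00] [-0.1657721  -0.32684767  0.3535888 ] 0.08812678132299852
side {'K': array([[363.55113817,   0.        , 254.05369874],
       [  0.        , 363.55113817, 183.49297907],
       [  0.        ,   0.        ,   1.        ]]), 'k1': -0.0052524998309456195, 'xyz': array([0.43102846, 0.53265333, 0.67193744]), 'orientation': array([-2.43050149, -0.01461033, -2.77687243])}
top {'K': array([[462.85650494,   0.        , 259.32796594],
       [  0.        , 462.85650494, 189.14119795],
       [  0.        ,   0.        ,   1.        ]]), 'k1': -0.006358931309175153, 'xyz': array([0.43410041, 0.08342207, 1.07922845]), 'orientation': array([-3.01101033,  0.00945295, -1.55874843])}
```

View pics/side0.png

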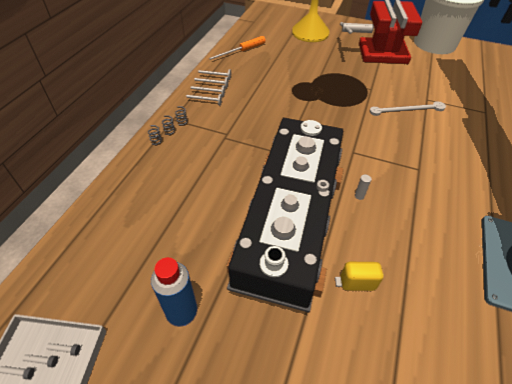

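View pics/top0.png

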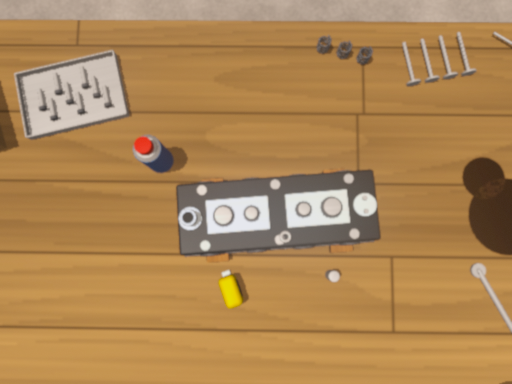

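The top view shows the neck at about (188,217). The tappets follow in a row: wide (223,215), slim (251,213), slim (303,209), wide (331,207), then the blank at (364,205). The nut is at (285,237). I'll enlarge both views.

Run:
```python
import cv2,numpy as np
p=np.load('top0.npz')['p'][:,:,::-1];q=np.load('side0.npz')['p'][:,:,::-1]
def grid(im,x0,y0,w,h,s,f):
    c=cv2.resize(im[y0:y0+h,x0:x0+w],None,fx=s,fy=s,interpolation=cv2.INTER_CUBIC)
    for x in range((x0+9)//10*10,x0+w,10):
        cv2.line(c,(int((x-x0+.5)*s),0),(int((x-x0+.5)*s),4 if x%50 else 12),(0,255,0),1)
        if x%20==0: cv2.putText(c,str(x),(int((x-x0+.5)*s)-10,22),0,.35,(0,255,255),1)
    for y in range((y0+9)//10*10,y0+h,10):
        cv2.line(c,(0,int((y-y0+.5)*s)),(4,int((y-y0+.5)*s)),(0,255,0),1)
        cv2.putText(c,str(y),(6,int((y-y0+.5)*s)+4),0,.35,(0,255,255),1)
    cv2.imwrite(f,c);print(c.shape)
grid(p,175,165,210,90,3.8,'pics/topc.png')
grid(q,228,115,120,115,5,'pics/sidec.png')
```

```text
(342, 798, 3)
(575, 600, 3)
```

View pics/topc.png

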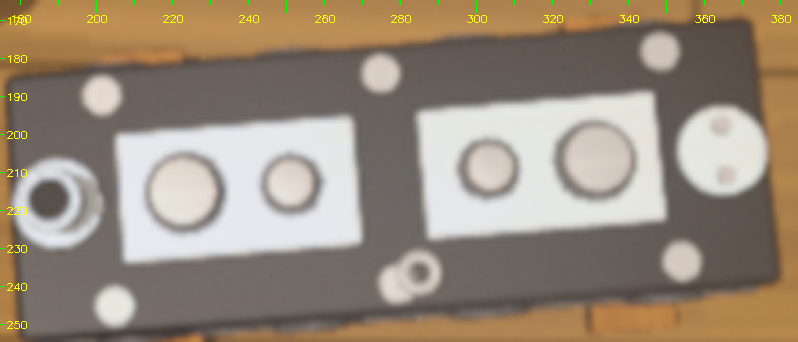

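View pics/sidec.png

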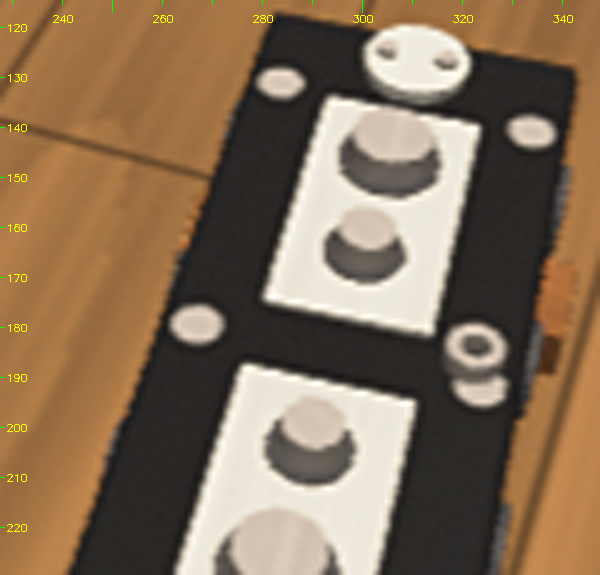

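The crops give clear tappet tops: wide1 top (222.7,214.3) / side (284.1,225.4), slim1 (251.1,212.4) / (290.7,199.1), slim2 (303.2,208.2) / (301.3,160.1) and wide2 (331.3,206.3) / (307,141.4). Next I triangulate them.

```bash
cat > h.py <<'E'
import numpy as np,cv2
from cell import robot,optics
from scipy.spatial.transform import Rotation as R
C={n:optics.calibration(n) for n in('side','top')}
def ray(n,uv):
    c=C[n];K=c['K'];x=cv2.undistortPoints(np.array([[uv]],float),K,np.array([c['k1'],0,0,0.]))[0,0]
    # model r_d=r(1+k1 r^2) == cv2 k1
    return c['xyz'],R.from_euler('xyz',c['orientation']).apply([x[0],x[1],1])
def tri(a,b):
    o1,d1=ray('top',a);o2,d2=ray('side',b)
    t=np.linalg.lstsq(np.c_[d1,-d2],o2-o1,rcond=None)[0]
    p,q=o1+t[0]*d1,o2+t[1]*d2
    return (p+q)/2,np.linalg.norm(p-q)
def atz(n,uv,z):
    o,d=ray(n,uv);return o+d*(z-o[2])/d[2]
def dep(n,uv,D):
    o,d=ray(n,uv);u,v=map(round,uv);return o+d*np.median(D[v-1:v+2,u-1:u+2])
E
python3 - <<'E'
from h import *
P={'w1':((222.7,214.3),(284.1,225.4)),'s1':((251.1,212.4),(290.7,199.1)),'s2':((303.2,208.2),(301.3,160.1)),'w2':((331.3,206.3),(307,141.4))}
T=np.load('top0.npz')['d'];S=np.load('side0.npz')['d']
for k,(a,b) in P.items():
    print(k,*[np.round(x,4) for x in tri(a,b)],'dT',dep('top',a,T).round(4),'dS',dep('side',b,S).round(4),atz('top',a,.1375).round(4),atz('side',b,.1375).round(4))
for n,a,z in [('can',(143,145),.17),('tape',(231,292),.062),('socket',(334,276),.065),('nut',(285,236.5),.127),('neck',(188,216.5),.149)]:print(n,atz('top',a,z).round(3))
s=robot.sense();print(s['t'],s['eef_pos'])
E
```

```text
w1 [0.5049 0.1683 0.1327] 0.0011 dT [0.5053 0.1681 0.1354] dS [0.5038 0.1711 0.1369] [0.5051 0.1679 0.1375] [0.5037 0.1715 0.1375]
s1 [0.51   0.1101 0.137 ] 0.0007 dT [0.5096 0.11   0.1384] dS [0.5101 0.1115 0.1387] [0.5097 0.11   0.1375] [0.5103 0.1105 0.1375]
s2 [0.5199 0.0038 0.1369] 0.0008 dT [0.5195 0.0038 0.1373] dS [0.5203 0.0037 0.1367] [0.5194 0.0039 0.1375] [0.5201 0.0044 0.1375]
w2 [ 0.524  -0.0532  0.1389] 0.0003 dT [ 0.5239 -0.0533  0.1379] dS [ 0.5243 -0.0546  0.1376] [ 0.524  -0.0534  0.1375] [ 0.5243 -0.0547  0.1375]
can [0.64  0.329 0.17 ]
tape [0.343 0.153 0.062]
socket [ 0.38  -0.069  0.065]
nut [0.462 0.04  0.127]
neck [0.499 0.237 0.149]
0.1 [ 0.15926716 -0.62964555  0.23796386]
```

Run:
```python
from h import *
S=np.load('side0.npz')['d']
for a in [(312,30),(314,5),(385,50),(385,25),(398,10),(355,28),(445,25),(442,5),(400,108),(495,20)]:print(a,dep('side',a,S).round(3))
s=robot.sense()
M=R.from_euler('xyz',s['orientation']);print(M.as_matrix().round(3))
for w in [(.5,-.3,.238),(.505,.168,.2)]: print((M.inv().apply(np.array(w)-s['eef_pos'])*100).round(2))
```

```text
(312, 30) [ 0.685 -0.753  0.035]
(314, 5) [ 0.697 -0.788  0.109]
(385, 50) [ 0.416 -0.709  0.037]
(385, 25) [ 0.439 -0.672  0.136]
(398, 10) [ 0.414 -0.758  0.152]
(355, 28) [ 0.531 -0.702  0.095]
(445, 25) [ 0.251 -0.821  0.105]
(442, 5) [ 0.284 -0.823  0.165]
(400, 108) [ 0.329 -0.437  0.011]
(495, 20) [-0.014 -1.375 -0.068]
[[ 0.245 -0.969 -0.   ]
 [-0.969 -0.245  0.001]
 [-0.001  0.    -1.   ]]
[-2.360e+01 -4.112e+01  3.000e-02]
[-68.84 -53.09   3.89]
```

Request:
carry_out(deltas=[0,-1.6,-2.7,0,0,0,0,0,-3.2,-5.5,0,0,0,0,0,-4.7,-8.2,0,0,0,0,0,-6.3,-11,0,0,0,0,0,-7.9,-13.7,0,0,0,0], squeeze=20)

```text
t: 0.52
eef_pos: [0.2737, -0.5185, 0.2383]
orientation: [3.141, 0.001, -1.323]
force: [-0.2, -0.1, 1.0]
grip_width: 0.0568
```

Request:
carry_out(deltas=[0,-1.6,-2.7,0,0,0,0,0,-3.2,-5.5,0,0,0,0,0,-4.7,-8.2,0,0,0,0,0,-6.3,-11,0,0,0,0,0,-7.9,-13.7,0,0,0,0])

```text
t: 0.93
eef_pos: [0.3871, -0.4083, 0.2385]
orientation: [3.141, 0.0, -1.323]
force: [0.3, -1.1, 0.8]
grip_width: 0.0237
```

Request:
carry_out(deltas=[0,-1.6,-2.7,0,0,0,0,0,-3.2,-5.5,0,0,0,0,0,-4.7,-8.2,0,0,0,0,0,-6.3,-11,0,0,0,0,0,-7.9,-13.7,0,0,0,0])

```text
t: 1.35
eef_pos: [0.5005, -0.2982, 0.2384]
orientation: [3.141, 0.0, -1.323]
force: [-0.0, -0.8, 0.9]
grip_width: 0.0007
```

Request:
carry_out(deltas=[0,-3,-0.8,0,0,0,0,0,-6,-1.6,0,0,0,0,0,-9,-2.4,0,0,0,0,0,-12,-3.2,0,0,0,0,0,-15,-3.95,0,0,0,0])

```text
t: 1.77
eef_pos: [0.5008, -0.1429, 0.2384]
orientation: [3.141, 0.0, -1.323]
force: [0.6, -0.3, 0.3]
grip_width: 0.0008
```

Request:
carry_out(deltas=[0,-3,-0.8,0,0,0,0,0,-6,-1.6,0,0,0,0,0,-9,-2.4,0,0,0,0,0,-12,-3.2,0,0,0,0,0,-15,-3.95,0,0,0,0])

```text
t: 2.18
eef_pos: [0.5023, 0.0121, 0.2385]
orientation: [3.141, -0.0, -1.323]
force: [0.2, -0.8, 0.8]
grip_width: 0.0002
```

Request:
carry_out(deltas=[0,-3,-0.8,0,0,0,0,0,-6,-1.6,0,0,0,0,0,-9,-2.4,0,0,0,0,0,-12,-3.2,0,0,0,0,0,-15,-3.95,0,0,0,0])

```text
t: 2.6
eef_pos: [0.5039, 0.1671, 0.2385]
orientation: [3.141, -0.0, -1.323]
force: [0.9, -0.1, -0.4]
grip_width: 0.0002
```

Request:
carry_out(deltas=[0,0,0,2,0,0,0,0,0,0,4,0,0,0,0,0,0,6,0,0,0,0,0,0,8,0,0,0,0,0,0,8.8,0,0,0])

```text
t: 3.02
eef_pos: [0.5025, 0.1651, 0.1481]
orientation: [3.137, -0.0, -1.323]
force: [-0.5, -0.5, 0.4]
grip_width: 0.0005
```

Run:
```python
from h import *
for n in ['side','top']:
    p,d=optics.camera(n);x,y=(220,170) if n=='side' else (175,150)
    cv2.imwrite(f'pics/{n}1.png',cv2.resize(p[y:y+110,x:x+150,::-1],None,fx=5,fy=5,interpolation=cv2.INTER_CUBIC))
print(robot.sense()['eef_pos'])
```

```text
[0.50302352 0.16526675 0.1493167 ]
```

View pics/side1.png

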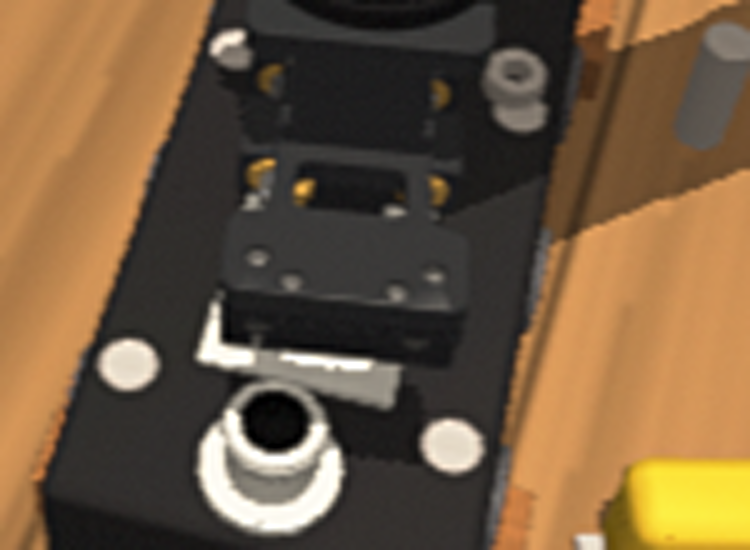

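The side view shows the shut hand over the neck-side wide tappet, with neck and nut clear. I'll descend in small steps and watch the force.

Request:
carry_out(deltas=[0,-0.2,-0.2,0.4,0,0,0,0,-0.2,-0.2,0.8,0,0,0,0,-0.2,-0.2,1.1,0,0,0,0,-0.2,-0.2,1.3,0,0,0,0,-0.2,-0.2,1.5,0,0,0])

```text
t: 3.53
eef_pos: [0.5059, 0.1683, 0.1361]
orientation: [-3.141, -0.0, -1.323]
force: [-1.1, -0.7, 4.9]
grip_width: 0.0005
```

Request:
carry_out(deltas=[0,0,0,0.2,0,0,0,0,0,0,0.4,0,0,0,0,0,0,0.6,0,0,0,0,0,0,0.6,0,0,0])

```text
t: 3.87
eef_pos: [0.5059, 0.1683, 0.1298]
orientation: [-3.141, 0.0, -1.323]
force: [0.6, 0.4, 0.5]
grip_width: 0.0003
```

Request:
carry_out(deltas=[0,0,0,0.15,0,0,0,0,0,0,0.3,0,0,0,0,0,0,0.4,0,0,0])

```text
t: 4.12
eef_pos: [0.5061, 0.1683, 0.1272]
orientation: [-3.141, -0.001, -1.323]
force: [-7.8, -3.5, 30.5]
grip_width: 0.0007
```

Request:
carry_out(deltas=[0,0,0,0,0,0,0,0,0,0,-1.3,0,0,0,0,0,0,-2.8,0,0,0,0,2.8,0.5,-2.8,0,0,0,0,5.7,1.0,-2.8,0,0,0])

```text
t: 4.53
eef_pos: [0.5103, 0.1119, 0.1544]
orientation: [-3.139, 0.001, -1.319]
force: [-0.1, -1.8, -0.2]
grip_width: 0.0003
```

Run:
```python
from h import *
p,d=optics.camera('side');x,y=220,110
cv2.imwrite(f'pics/side2.png',cv2.resize(p[y:y+150,x:x+150,::-1],None,fx=4,fy=4,interpolation=cv2.INTER_CUBIC))
s=robot.sense();print(s['eef_pos'],s['force'])
```

```text
[0.51058478 0.10282313 0.15345675] [-0.21266088 -6.15594246 -0.86195714]
```

View pics/side2.png

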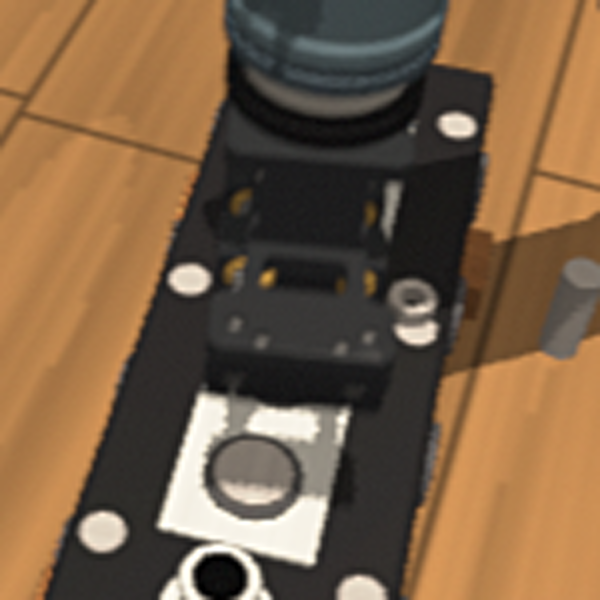

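The wide tappet at about (255,475) in the crop now sits just above its collar, so it is home. The tool swung a little on arrival, so I'll let it settle.

Request:
carry_out(deltas=[0,0,0,0,0,0,0,0,0,0,0,0,0,0])

```text
t: 4.75
eef_pos: [0.5098, 0.1101, 0.1534]
orientation: [3.141, 0.0, -1.324]
force: [-0.1, -0.2, -0.7]
grip_width: 0.0002
```

Request:
carry_out(deltas=[0,0,0,0.4,0,0,0,0,0,0,0.8,0,0,0,0,0,0,1.2,0,0,0,0,0,0,1.6,0,0,0,0,0,0,1.9,0,0,0])

```text
t: 5.17
eef_pos: [0.5097, 0.1113, 0.1343]
orientation: [3.141, 0.001, -1.322]
force: [-1.6, 0.3, 5.0]
grip_width: 0.0002
```

Request:
carry_out(deltas=[0,0,0,0.2,0,0,0,0,0,0,0.4,0,0,0,0,0,0,0.6,0,0,0])

```text
t: 5.42
eef_pos: [0.5097, 0.1113, 0.1287]
orientation: [3.142, 0.001, -1.322]
force: [-2.2, 1.8, 5.4]
grip_width: 0.0006
```

Request:
carry_out(deltas=[0,0,0,0.1,0,0,0,0,0,0,0.2,0,0,0])

```text
t: 5.58
eef_pos: [0.5098, 0.1113, 0.1273]
orientation: [3.142, 0.001, -1.322]
force: [-7.6, 1.7, 21.3]
grip_width: 0.0006
```

Request:
carry_out(deltas=[0,0,0,0,0,0,0,0,0,0,-1.2,0,0,0,0,0,0,-3,0,0,0,0,2,0.3,-3,0,0,0,0,4.5,0.7,-3,0,0,0])

```text
t: 6.0
eef_pos: [0.5153, 0.0665, 0.1582]
orientation: [-3.138, 0.0, -1.319]
force: [-0.5, -0.4, -0.1]
grip_width: 0.0005
```

Request:
carry_out(deltas=[0,3,0.5,0,0,0,0,0,6,1,0,0,0,0,0,9,1.5,0,0,0,0,0,11,1.8,0,0,0,0,0,11.8,1.95,0,0,0,0])

```text
t: 6.42
eef_pos: [0.5244, -0.0587, 0.1569]
orientation: [3.141, -0.002, -1.328]
force: [-0.5, -0.4, -0.6]
grip_width: 0.0003
```

Request:
carry_out(deltas=[0,0,0,0,0,0,0,0,0,0,0,0,0,0])

```text
t: 6.58
eef_pos: [0.5243, -0.0532, 0.1568]
orientation: [-3.141, 0.001, -1.323]
force: [0.4, 0.7, 0.0]
grip_width: 0.0001
```

Run:
```python
from h import *
p,d=optics.camera('side');x,y=220,110
cv2.imwrite(f'pics/side3.png',cv2.resize(p[y:y+150,x:x+150,::-1],None,fx=4,fy=4,interpolation=cv2.INTER_CUBIC))
s=robot.sense();print(s['eef_pos'],s['force'])
```

```text
[ 0.52429655 -0.05227049  0.1568409 ] [-0.11028988  0.14864712  0.06270806]
```

View pics/side3.png

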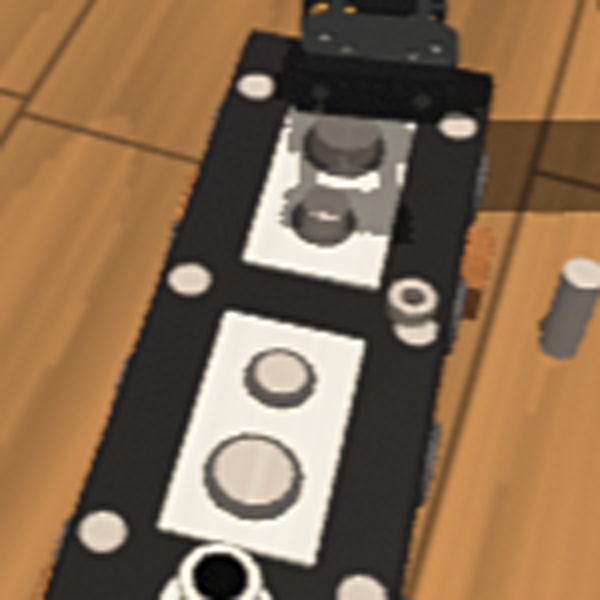

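Both neck-side tappets, at (280,375) and (252,470), show only a thin collar, so they are down. The second cylinder's pair is still up. I can't see the fingertips, so I'll project the TCP into the pictures.

Run:
```python
from h import *
s=robot.sense()
def proj(n,X):
    c=C[n];Rm=R.from_euler('xyz',c['orientation']);x=Rm.inv().apply(X-c['xyz'])
    return cv2.projectPoints(x.reshape(1,1,3),np.zeros(3),np.zeros(3),c['K'],np.array([c['k1'],0,0,0.]))[0][0,0]
for dz in (0,.03,.064):
    for n in C:
        u=proj(n,s['eef_pos']+[0,0,dz]); print(n,dz,u.round(1),(u-[220,110])*4)
p,d=optics.camera('top')
cv2.imwrite(f'pics/top3.png',cv2.resize(p[130:280,170:390,::-1],None,fx=3.6,fy=3.6,interpolation=cv2.INTER_CUBIC))
p,d=optics.camera('side')
cv2.imwrite(f'pics/side3b.png',cv2.resize(p[60:190,260:370,::-1],None,fx=4.5,fy=4.5,interpolation=cv2.INTER_CUBIC))
```

```text
side 0 [307.9 135.4] [351.42023062 101.51523581]
top 0 [332.1 205.2] [448.53388925 380.88339731]
side 0.03 [309.7 124.4] [358.8066242   57.57986408]
top 0.03 [334.4 203.7] [457.62286019 374.94127102]
side 0.064 [311.9 111.1] [367.73632014   4.45034132]
top 0.064 [337.2 201.9] [468.682173   367.71083738]
```

View pics/side3b.png

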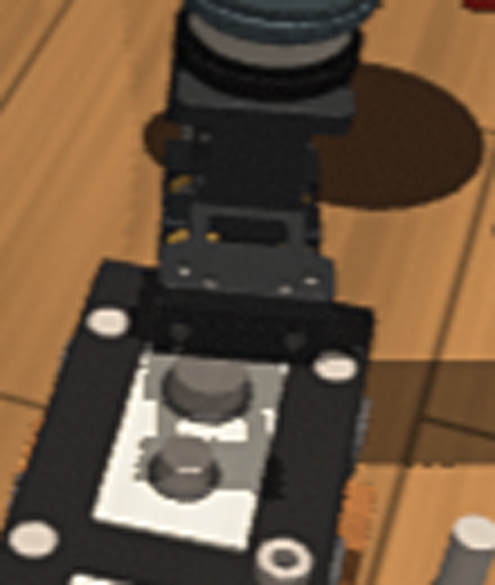

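The body overhangs toward the camera and hides the fingers. The projected tip, at (308,135), falls on the far wide tappet as intended.

Request:
carry_out(deltas=[0,0,0,0.5,0,0,0,0,0,0,1.0,0,0,0,0,0,0,1.5,0,0,0,0,0,0,1.9,0,0,0,0,0,0,2.2,0,0,0])

```text
t: 7.15
eef_pos: [0.5239, -0.0536, 0.1342]
orientation: [3.141, 0.001, -1.323]
force: [-1.2, 0.7, 5.3]
grip_width: 0.0005
```

Request:
carry_out(deltas=[0,0,0,0.2,0,0,0,0,0,0,0.4,0,0,0,0,0,0,0.6,0,0,0])

```text
t: 7.4
eef_pos: [0.5239, -0.0536, 0.1286]
orientation: [3.141, 0.0, -1.323]
force: [-3.2, 2.1, 5.0]
grip_width: 0.0006
```

Request:
carry_out(deltas=[0,0,0,0.1,0,0,0,0,0,0,0.2,0,0,0])

```text
t: 7.57
eef_pos: [0.5241, -0.0536, 0.1273]
orientation: [3.141, 0.0, -1.323]
force: [-7.7, 1.4, 22.8]
grip_width: 0.0004
```

Request:
carry_out(deltas=[0,0,0,0,0,0,0,0,0,0,-1.2,0,0,0,0,0,0,-3,0,0,0,0,-2,-0.3,-3,0,0,0,0,-4,-0.7,-3,0,0,0])

```text
t: 7.98
eef_pos: [0.5224, -0.0149, 0.1581]
orientation: [-3.139, -0.002, -1.327]
force: [0.6, 0.2, -0.0]
grip_width: 0.0005
```

Request:
carry_out(deltas=[0,-1.2,-0.2,0,0,0,0,0,-1.7,-0.3,0,0,0,0,0,-1.7,-0.3,0,0,0,0,0,-1.7,-0.3,0,0,0,0])

```text
t: 8.32
eef_pos: [0.52, 0.0029, 0.1566]
orientation: [3.141, -0.001, -1.323]
force: [0.6, -0.7, 0.9]
grip_width: 0.0008
```

Request:
carry_out(deltas=[0,0,0,0.5,0,0,0,0,0,0,1.0,0,0,0,0,0,0,1.5,0,0,0,0,0,0,1.9,0,0,0,0,0,0,2.2,0,0,0])

```text
t: 8.73
eef_pos: [0.5197, 0.003, 0.1341]
orientation: [3.14, -0.0, -1.324]
force: [-1.8, -0.7, 5.7]
grip_width: 0.0002
```

Request:
carry_out(deltas=[0,0,0,0.2,0,0,0,0,0,0,0.4,0,0,0,0,0,0,0.6,0,0,0])

```text
t: 8.98
eef_pos: [0.5196, 0.003, 0.1286]
orientation: [3.141, -0.001, -1.323]
force: [-1.9, -2.1, 5.3]
grip_width: 0.0006
```

Request:
carry_out(deltas=[0,0,0,0.1,0,0,0,0,0,0,0.2,0,0,0])

```text
t: 9.15
eef_pos: [0.5198, 0.0031, 0.1273]
orientation: [3.141, -0.001, -1.324]
force: [-7.7, -3.2, 22.5]
grip_width: 0.0005
```

Home. Next I raise the hand and move it clear toward -y.

Request:
carry_out(deltas=[0,0,0,0,0,0,0,0,0,0,-1.5,0,0,0,0,0,0,-4,0,0,0,0,0,0,-7,0,0,0,0,0,0,-10,0,0,0])

```text
t: 9.57
eef_pos: [0.5196, 0.0042, 0.2274]
orientation: [3.141, 0.001, -1.322]
force: [0.5, 0.1, 0.5]
grip_width: 0.0004
```

Request:
carry_out(deltas=[0,3,0.8,0,0,0,0,0,6,1.6,0,0,0,0,0,9,2.4,0,0,0,0,0,12,3.2,0,0,0,0,0,15,4,0,0,0,0])

```text
t: 9.98
eef_pos: [0.5181, -0.1526, 0.2267]
orientation: [-3.141, 0.0, -1.322]
force: [0.3, -0.1, 0.1]
grip_width: 0.0006
```

Request:
carry_out(deltas=[0,3,0.8,0,0,0,0,0,6,1.6,0,0,0,0,0,9,2.4,0,0,0,0,0,11,2.8,0,0,0,0,0,12,3,0,0,0,0])

```text
t: 10.4
eef_pos: [0.5178, -0.2787, 0.2264]
orientation: [3.141, -0.001, -1.327]
force: [-0.8, -0.2, 0.4]
grip_width: 0.0005
```

Request:
carry_out(deltas=[0,0,0,0,0,0,0,0,0,0,0,0,0,0,0,0,0,0,0,0,0])

```text
t: 10.65
eef_pos: [0.5189, -0.2729, 0.2266]
orientation: [-3.141, 0.001, -1.32]
force: [-0.0, 0.9, -0.8]
grip_width: 0.0008
```

Run:
```python
from h import *
p,d=optics.camera('side');x,y=220,110
cv2.imwrite(f'pics/side4.png',cv2.resize(p[y:y+150,x:x+150,::-1],None,fx=4,fy=4,interpolation=cv2.INTER_CUBIC))
q,T=optics.camera('top');cv2.imwrite('pics/top4.png',q[:,:,::-1])
for k,a,b in [('w1',(222.7,214.8),(285,228)),('s1',(251,213),(290.5,203)),('s2',(303,209),(301,164)),('w2',(331,207),(306.5,145))]:
    print(k,dep('side',b,d).round(4),dep('top',a,T).round(4))
s=robot.sense();print(s['t'],s['eef_pos'],s['force'])
```

```text
w1 [0.5019 0.1689 0.1266] [0.5049 0.1689 0.1262]
s1 [0.5093 0.112  0.1278] [0.5093 0.1105 0.1263]
s2 [0.5193 0.0057 0.1275] [0.5188 0.0033 0.1263]
w2 [ 0.5241 -0.0547  0.127 ] [ 0.5236 -0.0545  0.1258]
10.75 [ 0.51881394 -0.27314939  0.22672308] [-0.89698584  0.02327443  0.30490131]
```

View pics/side4.png

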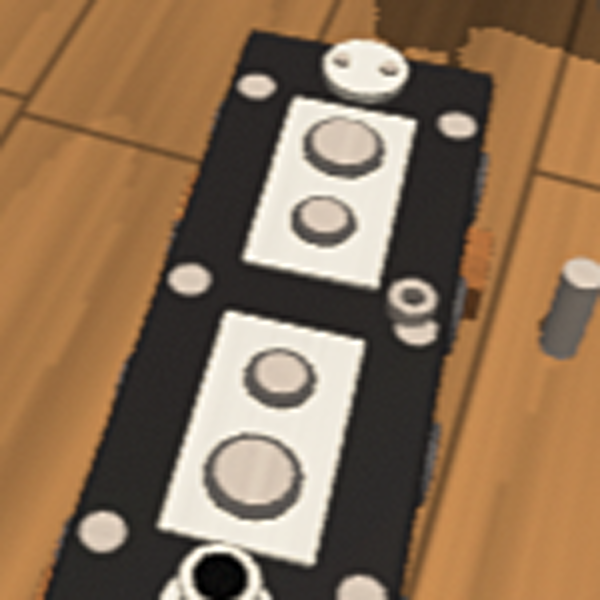

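View pics/top4.png

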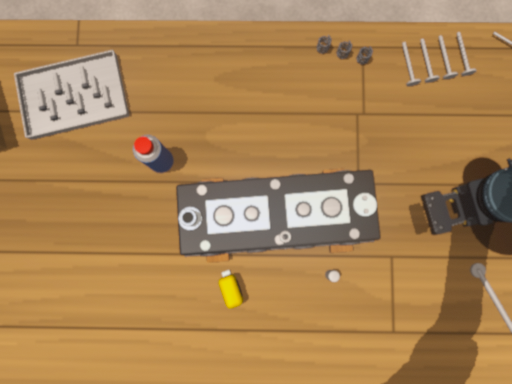

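All four tappets sit low in their collars, with tops at about 127 mm. The nut (285,237), socket (334,276), tape (231,291) and can (145,147) haven't moved, and the hand is clear on the right.

```bash
python3 -c "
from cell import robot
print(robot.hand_in())"
```

```text
the job is handed in; nothing more can be done
None
```

All four tappets are pushed home and the job is handed in at about 10.8 s of the 48 s allowed. The hand-in gave no verdict.

- **Order:** I started at the cylinder beside the neck and used closed fingertips throughout: wide then slim there, then wide then slim at the other cylinder.
- **Each push:** I felt about 5 N while each tappet slid. The force rose to 21–31 N against the stop, with the fingertips at 127.2–127.3 mm.
- **Last checks:** Depth readings put all four tops at 126–128 mm, against 127 mm when fully home. In the last pictures the nut, socket, tape and can are where they began, judged by eye. The hand is clear at y ≈ -0.27 m, z ≈ 0.23 m.
- **Disagreement:** The first two-view height of the neck-side wide tappet came out 3–4 mm below its depth readings. I put that down to a rough pixel reading; its x and y agreed to about 3 mm.
- **Not seen:** The gripper body hid the fingertips during the pushes. I relied on the measured tool position and the force for those.

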